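# Run a wide sample jar along the fence into the reader

## Task

The wide sample jar is too broad to pick up and must stay flat on the bench. Gently push it straight across against the aluminium fence first, well before the nest's mouth, then slide it along the fence, never letting it come away from the fence, into the reader's nest, past the sprung nose, until the sensing plate at the end is pressed fully home, and leave it there. Never push the jar hard (20 N is too much), and leave everything else standing where it is.

Things in the scene. Friction and masses are not known exactly. Their poses are not given: they have to be found in the camera images.
- jar: Wide sample jar: upright white cylinder 96 mm in diameter, slightly narrower flat steel lid, 60 mm tall (white wall up to 46 mm), 0.25 to 0.42 kg, slippery (friction about 0.3 on everything), the largest closed round thing. Origin: centre of its underside, on its axis; z up, yaw means nothing. Starts on the robot's side of the fence, 25 to 60 mm clear of it, its axis 130 to 190 mm before the nest's mouth.
- station: Fixed station: aluminium fence, at its left end a steel nest and a white reader box. Origin on the bench on the fence's face. x: square into the fence, away from the robot; face is the plane x = 0, y = -280 to 140 mm, 36 mm high; a jar against it has its axis at x = -48 mm. y: along the fence, the way of travel. Reader box: y above 135 mm, 65 mm high, 130 mm high from y = 235 mm.
- mouth (a point): Centre of the lane at the nest's mouth, at bench level: station x = -48, y = 0 mm. The nest (steel, 36 mm high) is clamped at a depth d of 0 to 16 mm farther along the fence, which is not measured and must be felt: its side wall stands at station x = -102 to -116 mm, y = d to d+85 mm.
- nose (a joint): Sprung round white nose in the nest's side wall, 10 mm radius, at station y = d+20 mm, 8 mm proud of the jar's path. 0 is free (out); about 0.008 m as the jar's widest part passes. It yields sideways towards the robot; passing it the push needed rises to some 4 to 10 N, then eases. Once the jar is home and let go, the nose keeps it there.
- plate (a joint): Travel of the sensing plate at the nest's end (dark steel, 50 mm wide, 30 mm high): 0 free, 0.006 m fully home against a hard stop. The jar meets it with its axis at station y = d+38 mm and has it home at d+44 mm. Its spring is weak (under 1.5 N); at the hard stop the force climbs steeply within a millimetre.
- vial_a: Bystander: amber vial 22 mm in diameter, 64 mm tall, behind the fence. Origin: centre of underside.
- vial_b: Bystander: amber vial 22 mm in diameter, 64 mm tall, on the robot's side of the nest. Origin: centre of underside.
- cuvette_a: Bystander: clear square cuvette 24 x 24 x 48 mm, behind the fence. Origin: centre of underside.
- cuvette_b: Bystander: clear square cuvette 24 x 24 x 48 mm, on the robot's side of the nest. Origin: centre of underside.
- small_jar: Bystander: small white jar 52 mm in diameter, 58 mm tall, behind the fence. Origin: centre of underside.
- bowl: Bystander: green bowl 170 mm wide, 75 mm tall, on the left near the robot. Origin: centre of underside.
- cup: Bystander: red beaker 74 mm wide, 100 mm tall, on the right. Origin: centre of underside.
Mind the look-alikes: they are no part of the job. Leave any pink look-alike of the jar alone.

How it is judged:
On the way, in this order (a step that is already met when the one before it is completed fails the run):
1. the jar stands against the fence (within 2.5 mm), its axis still more than 80 mm before the nest's mouth (x of jar in the frame of station above -0.0505 m and y of jar in the frame of station below -0.08 m), for 0.1 s.
2. the jar has been slid in and has the sensing plate pressed home (more than 4 of its 6 mm) (value of joint plate above 0.004 m and x of jar in the frame of station above -0.053 m), for 0.1 s.
At the end, for the whole second after the job is handed in: The jar stands upright and at rest on the bench in the nest, let go, within 5 mm of the fence, with the sensing plate still pressed home (more than 4 of its 6 mm) (all of step 2 and height (world z) of jar below 0.004 m and angle between jar's own z axis and vertical below 0.05 rad and linear speed of jar below 0.01 m/s); the robot touches nothing.
It fails at once if the jar is pushed with more than 20 N (contact force between any of the fingers, the arm and jar above 20 N).
It fails at once if the jar comes more than 7 mm away from the fence once its axis is less than 80 mm before the nest's mouth (y of jar in the frame of station above -0.08 m and x of jar in the frame of station below -0.055 m).
It fails at once if the jar is lifted more than 8 mm or tipped (height (world z) of jar above 0.008 m or angle between jar's own z axis and vertical above 0.2 rad).
It fails at once if a bystander is moved more than 15 mm (distance of any of vial_a, vial_b, cuvette_a, cuvette_b, small_jar, bowl, cup from where it was at the start of the episode above 0.015 m).
It also fails if it takes over 61 s, if anything falls off the work surface, if the arm or the gripper's body presses on something with over 40 N, if the wrist force passes 120 N, or if a joint passes its speed limit or range.

## Robot

A 6-joint arm with a two-finger parallel gripper is mounted at the origin on the work surface. World frame = base frame: x ahead of the robot, y to its left, z up, the work surface at z = 0. Lengths are in m, angles in rad, forces in N, time in s.
With the tool pointing down it reaches from about 0.35 to 0.775 m from the base axis. Payload 7.3 kg.
Tool frame: the origin (TCP) lies on the centre line of the jaws, within the pads' length; the fingertips stand 17 mm ahead of it and the grasp point (between the pads) lies 2 mm behind it (robot.tip_extent is the distance from the TCP to the fingertips, in m); z points along the fingers, y is the line along which they close (so a half turn about z gives the same grasp; the last joint's range is limited). The gripper opens to 92 mm and grips with 3 to 60 N. Pads are 19 mm wide; open, the fingers measure 130 mm over their backs; the gripper's body (75 mm by 190 mm) begins 47 mm behind the grasp point.
Start: joints at [-1.249, 0.342, 1.524, -0, 1.275, -0.146], TCP at [0.237, -0.469, 0.244] pointing down, gripper open.
Joint ranges: [-2.53, 2.53], [-0.77, 2.02], [0.04, 2.7], [-1, 4.14], [0.28, 2.66], [-3.11, 3.11]. Speed limits (rad/s): [2.57, 2.57, 3.14, 3.14, 3.14, 3.14].

## Interface

Orientations are given as [roll, pitch, yaw] about the fixed x, y, z axes, in that order (R = Rz(yaw) Ry(pitch) Rx(roll)).
In Python, from cell import robot gives the robot as it stands.
- The arm moves only by the tool step_arm, never from a script. Its argument "motion" is a list of rows, each a list of 2 entries, a list of its own where there are three numbers: the shift along the tool's x, y, z in units of 60 mm (1.0 is 60 mm), then the turn about the tool's z in rad. In form: [[[x, y, z], spin], ...]. A call has 1 to 10 rows; each row is the pose to reach, as a shift and turn from the pose commanded when the call began, along the tool's axes at that moment; what a row does not reach only later rows make up. A row lasts 1/8 s, in which the tool goes at most 62.5 mm and 10.7 degrees, less where a joint would pass 70% of its speed; a pose out of reach is approached as far as the arm can. A call with a gripper value outside its range is refused whole. "hand" is the closure in counts, from 0 (fully open) to 255 (shut), set as the call begins (left out, the last holds). The fingers move at their own pace and stop on an object; "squeeze" is the grip in N (left out, the last holds). Time passes only in rows, so rows that repeat a pose let the fingers close. It gives the time, the measured TCP pose, the force, the opening and the grip force at its end, in the units of the state.
- robot.observe(): the state, without advancing time (a new reading comes with each control period).
- robot.read_camera(name): name is "scene" or "top" or "wrist"; returns a dict with "pixels" (420x560x3 uint8, red, green, blue), "intrinsics" (3x3 intrinsics, pixels), "xyz" and "rotation" of the camera in the world; the wrist camera has in their place "T_tool_cam" (4x4, takes a point from camera to tool coordinates, whose origin is the TCP and whose axes are the flange's). Camera axes: x right, y up, looking along -z (the intrinsics and any distortion apply to the point x, -y, -z); pixel columns grow to the right and rows downward; lengths in m; the calibration is good to about 2 mm. The wrist camera is an equidistant fisheye: a pixel r from the principal point sees the ray r / f radians off the axis. A picture is of the moment at which its call begins: read the wrist's pose just before it. There is no depth.
- robot.hand_in(): hands the job in; it is judged then, once.
The state is a dict: "time": time; "qpos": joint angles; "qvel": joint speeds; "joint_efforts": joint torques, N m; "tool_pos": TCP position; "tool_rot": TCP orientation; "contact_force": force on the tool from outside, world axes, zero at the start; "torque": the same for the moment, N m; "opening": finger opening in m; "grip_force": force on a finger pad.
Only numpy, scipy, OpenCV 4.12 (cv2) and the standard library are available. Lean on these libraries where they do the work, as an engineer would, in place of code of your own. Each camera call takes 0.05 s, during which the arm holds its last target. There are 200 camera calls.

## Working session

There is one attempt and no reset: what is moved stays moved. The work goes in short steps, Python scripts to look and compute and a tool call to move; the robot and the scene stay as the last step left them, time stands still between calls to the robot, and variables do not carry over. Pictures are saved under pics/ and viewed, at most 10 in all, crops included, and the job is handed in when it is done.

Besides the shell and the picture viewer there is one more tool, called in YAML: its name, and indented under it one key for each argument. step_arm: Moves the arm, as the interface text tells. Its arguments: {"type":"object","properties":{"motion":{"type":"array"},"hand":{"type":"number"},"squeeze":{"type":"number"}},"required":["motion"]}

```bash
ls; mkdir -p pics; python3 - <<'E'
from cell import robot
import cv2,numpy as np
for n in("scene","top"):
    c=robot.read_camera(n); cv2.imwrite(f"pics/{n}0.png",c["pixels"][:,:,::-1]); print(n,c["intrinsics"],c["xyz"],c["rotation"],[k for k in c])
print(robot.observe())
E
```

```text
pics
scene [[383.58238292   0.         276.56353979]
 [  0.         383.58238292 205.42005029]
 [  0.           0.           1.        ]] [ 1.00662779 -0.65311126  0.81662563] [ 0.80744784 -0.01311378  0.63264454] ['pixels', 'intrinsics', 'xyz', 'rotation']
top [[432.05161096   0.         279.19030643]
 [  0.         432.05161096 209.49865319]
 [  0.           0.           1.        ]] [ 0.2924317  -0.03289276  1.24707341] [ 0.2085765   0.00251427 -1.49648562] ['pixels', 'intrinsics', 'xyz', 'rotation']
{'time': 0.1, 'qpos': array([-1.24906861e+00,  3.42652320e-01,  1.52489906e+00, -1.77255746e-05,
        1.27537630e+00, -1.45989097e-01]), 'qvel': array([ 0.00106229, -0.00166653, -0.00214103, -0.00054264,  0.00060155,
       -0.00048684]), 'joint_efforts': array([ 1.84245015e-03, -4.32004380e+01, -2.44693619e+01,  7.19704432e-02,
        5.25564118e-02, -4.80679773e-05]), 'tool_pos': array([ 0.23661287, -0.46829424,  0.24312264]), 'tool_rot': array([-3.14026936e+00, -1.77437067e-04,  4.67721871e-01]), 'contact_force': array([ 0.69247837, -0.39647186, -0.23437573]), 'torque': array([-0.05741345, -0.01052557,  0.03351009]), 'grip_force': 0.0, 'opening': 0.09150773693136678}
```

View pics/top0.png

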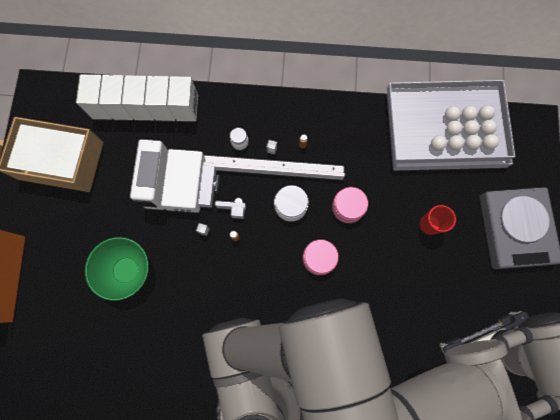

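View pics/scene0.png

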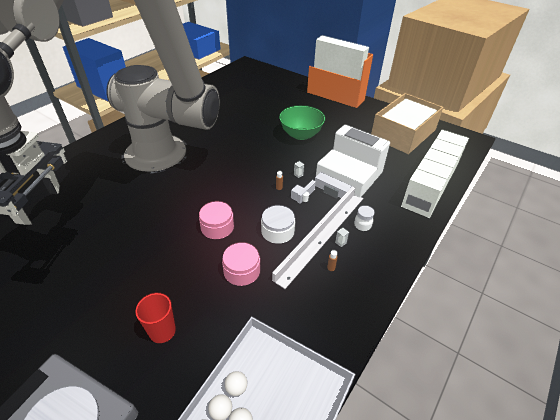

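The top view shows the fence from (205,160) to (343,172), the reader box on the left, and the white jar at (291,203). Pink look-alikes sit at (350,205) and (320,257), and the nose and side wall are near (230,207). The scene view agrees with this layout.

```bash
cat > h.py <<'E'
import numpy as np,cv2
from scipy.spatial.transform import Rotation as R
def cast(c,px,z):
    px=np.atleast_2d(np.asarray(px,float)); K=c["intrinsics"]
    d=np.c_[(px[:,0]-K[0,2])/K[0,0],-(px[:,1]-K[1,2])/K[1,1],-np.ones(len(px))]
    d=d@R.from_euler("xyz",c["rotation"]).as_matrix().T
    return c["xyz"]+d*((z-c["xyz"][2])/d[:,2])[:,None]
E
python3 - <<'E'
from h import *
from cell import robot
c=robot.read_camera("top"); np.save("top.npy",c,allow_pickle=True)
p=c["pixels"]; cv2.imwrite("pics/crop.png",cv2.resize(p[125:275,195:375,::-1],None,fx=4,fy=4,interpolation=cv2.INTER_CUBIC))
print(cast(c,[[205,164],[343,177]],.036),cast(c,[[291,203],[350,205],[320,257]],.06))
hsv=cv2.cvtColor(p,cv2.COLOR_RGB2HSV)
m=((hsv[...,1]<60)&(hsv[...,2]>110)).astype(np.uint8)
n,l,s,ce=cv2.connectedComponentsWithStats(m)
for i in range(1,n):
    if s[i,4]>60 and 100<ce[i][1]<290 and 120<ce[i][0]<380: print(s[i],ce[i])
E
```

```text
[[ 0.66776805  0.21621915  0.036     ]
 [ 0.65793074 -0.18885589  0.036     ]] [[ 0.56388138 -0.04305318  0.06      ]
 [ 0.57035317 -0.20897847  0.06      ]
 [ 0.41816319 -0.13282685  0.06      ]]
[230 128  18  22 289] [238.42214533 137.6816609 ]
[ 130  139  215   73 6148] [197.86629798 174.12687053]
[267 140  10  12  81] [271.37037037 145.17283951]
[274 185  35  36 954] [290.83228512 202.36792453]
[215 198  30  19 300] [233.23       206.43333333]
[196 223  11  11  82] [201.40243902 227.96341463]
```

View pics/crop.png

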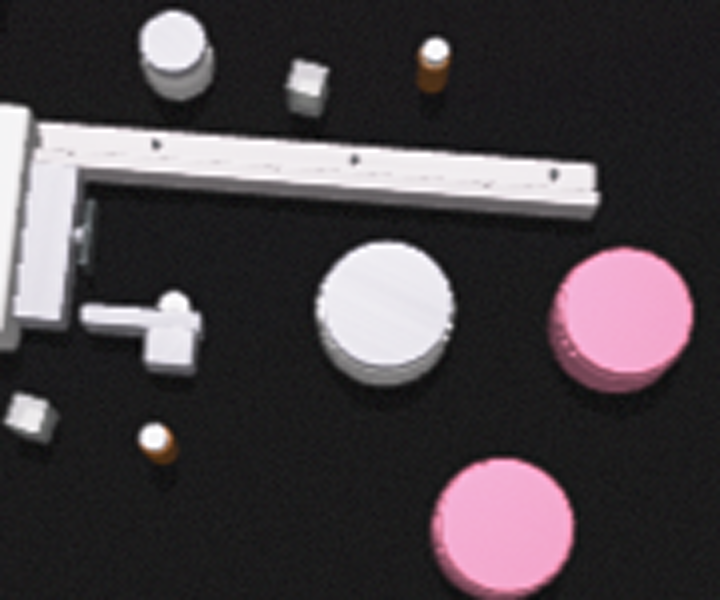

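The enlarged crop shows the jar lid centred near (386,310), which is full-image (291.4,202.4). The fence foot runs from (105,182) to (598,217), and the nose sits at (174,302). The pink jar leaves a gap of about 95 crop px to the right of the jar.

```bash
python3 - <<'E'
from h import *
c=np.load("top.npy",allow_pickle=True).item(); p=c["pixels"]
g=cv2.GaussianBlur(p,(3,1),0).mean(2)
for x in (240,280,330): print(x,g[155:188,x].astype(int))
foot=[]
for x in range(230,338):
    y0=int(166+(x-205)*12/138)
    col=g[y0-4:y0+14,x]; k=[i for i in range(len(col)-1) if col[i]>=70>col[i+1]]
    if k: k=k[0]; foot.append((x+0.,y0-4+k+(col[k]-70)/(col[k]-col[k+1])))
P=cast(c,foot,0.0)[:,:2]
vx,vy,x0,y0=cv2.fitLine(P.astype(np.float32),cv2.DIST_HUBER,0,.01,.01).ravel()
t=np.array([vx,vy]); t*=np.sign(t[1]); n=np.array([t[1],-t[0]])
print("t",t,"yaw",np.arctan2(t[1],t[0])-np.pi/2,"pt",x0,y0,"res",np.std((P-[x0,y0])@n))
# right end of the fence (top plane and foot)
for px,z in(([344.3,166],.036),([344.5,173],.036),([344.5,179],0)): 
    q=cast(c,[px],z)[0,:2]; print("end",q,(q-[x0,y0])@n,(q-[x0,y0])@t)
E0=cast(c,[[344.5,173]],.036)[0,:2]; ye=(E0-[x0,y0])@t
O=np.array([x0,y0])+t*(ye+.28); print("station origin",O)
for nm,px,z in(("jar",[291.4,202.4],.06),("pink1",[195+622/4,125+317/4],.06),("pink2",[195+504/4,125+529/4],.06),("nose",[195+174/4,125+302/4],.036),("vialb",[195+155/4,125+435/4],.064),("cuvb",[195+30/4,125+415/4],.048),("cup",[441,214],.1),("wallend",[195+83/4,125+316/4],.036),("boxedge",[195+80/4,125+160/4],.065)):
    q=cast(c,[px],z)[0,:2]; print(nm,q,"station",(q-O)@n,(q-O)@t)
E
```

```text
240 [ 18  22  65 189 242 240 239 238 238 239 238 236 239 174 108 105 105  41
  16  18  20  24  25  27  26  26  25  26  29  28  27  25  26]
280 [ 27  27  28  26  23  57 169 242 240 236 235 239 235 235 233 237 193 109
 101 102  44  18  18  21  25  26  26  25  27  25  27  25  27]
330 [ 27  26  27  26  25  27  27  24  21  73 207 240 238 237 238 237 224 235
 235 239 156 103 102  99  38  16  17  18  25  27  28  27  25]
t [0.00599138 0.99998206] yaw -0.005991459 pt 0.6626592 0.0008826501 res 0.0002600021310779431
end [ 0.69162911 -0.19118549] 0.030120115390353773 -0.1918911214353546
end [ 0.67036205 -0.19268653] 0.008862427382576246 -0.19351955980302657
end [ 0.66290914 -0.19824115] 0.0014429330236341434 -0.1991187321930271
station origin [0.66317736 0.08736154]
jar [ 0.56569413 -0.04405831] station -0.09669410175381583 -0.13200155004427108
pink1 [ 0.57261862 -0.21029389] station -0.08877375603665932 -0.29819266214211837
pink2 [ 0.4176819  -0.13559974] station -0.24415521051370562 -0.22442813251408364
nose [0.5655986  0.10795168] station -0.0977003764132099 0.020005138270382215
vialb [0.46426001 0.10895562] station -0.19904316003361575 0.020401900480492053
cuvb [0.4742314  0.19988174] station -0.18961672409688057 0.11138613838052876
cup [ 0.5541851  -0.44945428] station -0.10577403796466198 -0.5374592055878135
wallend [0.5504974  0.17220622] station -0.11318628326611267 0.08416804825196483
boxedge [0.65790745 0.18139004] station -0.005833179817208297 0.0939952449546181
```

Next I close the fingers, square the tool (yaw 0) and move above the point on the robot's side of the jar.

step_arm:
  motion:
    - [[0.5,-0.34,0],0.05]
    - [[1.3,-0.87,0],0.1]
    - [[2.1,-1.41,0],0.15]
    - [[2.9,-1.95,0],0.2]
    - [[3.7,-2.48,0],0.26]
    - [[4.5,-3.02,0],0.32]
    - [[5.3,-3.56,0],0.38]
    - [[6.0,-4.03,0],0.43]
    - [[6.5,-4.37,0],0.46]
    - [[6.73,-4.52,0],0.468]
  hand: 255
  squeeze: 10

```text
time: 1.4
tool_pos: [0.4754, -0.0425, 0.2434]
tool_rot: [-3.141, 0.0, 0.002]
contact_force: [-0.7, -0.5, 0.3]
opening: 0.0008
grip_force: 0.0
```

step_arm:
  motion:
    - [[0,0.025,0.7],0.008]
    - [[0,0.025,1.5],0.008]
    - [[0,0.025,2.3],0.008]
    - [[0,0.025,3.0],0.008]
    - [[0,0.025,3.35],0.008]
    - [[0,0.025,3.47],0.008]
    - [[0,0.025,3.47],0.008]

```text
time: 2.28
tool_pos: [0.475, -0.046, 0.0356]
tool_rot: [3.142, 0.0, -0.008]
contact_force: [0.2, -0.3, -0.6]
opening: 0.0005
grip_force: 0.0
```

```bash
python3 - <<'E'
from h import *
from cell import robot
c=robot.read_camera("scene"); cv2.imwrite("pics/s1.png",cv2.resize(c["pixels"][130:310,160:400,::-1],None,fx=3,fy=3))
E
```

```text
(no output)
```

View pics/s1.png

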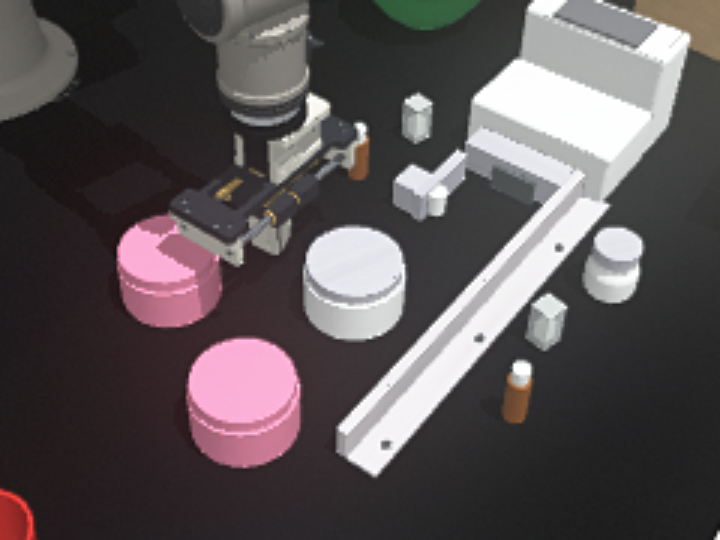

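The fingers are just on the robot's side of the jar (crop 270,240), with nothing in the path. The fence's upright is on the robot side.

step_arm:
  motion:
    - [[0.1,0,0],0]
    - [[0.2,0,0],0]
    - [[0.3,0,0],0]
    - [[0.35,0,0],0]
    - [[0.4,0,0],0]
    - [[0.45,0,0],0]
    - [[0.5,0,0],0]
    - [[0.55,0,0],0]
    - [[0.6,0,0],0]
    - [[0.65,0,0],0]

```text
time: 3.58
tool_pos: [0.5141, -0.0463, 0.0355]
tool_rot: [3.142, -0.0, -0.008]
contact_force: [0.4, 0.3, 0.7]
opening: -0.0002
grip_force: 0.0
```

step_arm:
  motion:
    - [[0.05,0,0],0]
    - [[0.1,0,0],0]
    - [[0.15,0,0],0]
    - [[0.2,0,0],0]
    - [[0.25,0,0],0]
    - [[0.3,0,0],0]
    - [[0.35,0,0],0]
    - [[0.4,0,0],0]

```text
time: 4.58
tool_pos: [0.5381, -0.0465, 0.0355]
tool_rot: [3.141, -0.0, -0.008]
contact_force: [-1.4, 0.0, -0.9]
opening: 0.0007
grip_force: 0.4
```

step_arm:
  motion:
    - [[0.03,0,0],0]
    - [[0.06,0,0],0]
    - [[0.09,0,0],0]
    - [[0.12,0,0],0]
    - [[0.14,0,0],0]
    - [[0.16,0,0],0]

```text
time: 5.32
tool_pos: [0.5475, -0.0466, 0.0355]
tool_rot: [3.142, 0.0, -0.008]
contact_force: [-0.5, 0.5, -1.1]
opening: 0.0006
grip_force: 0.6
```

step_arm:
  motion:
    - [[0.015,0,0],0]
    - [[0.03,0,0],0]

```text
time: 5.58
tool_pos: [0.5493, -0.0466, 0.0355]
tool_rot: [3.142, 0.0, -0.008]
contact_force: [-0.7, -0.6, 0.3]
opening: 0.0002
grip_force: 0.6
```

```bash
python3 - <<'E'
from h import *
from cell import robot
c=robot.read_camera("scene"); cv2.imwrite("pics/s2.png",cv2.resize(c["pixels"][180:270,230:350,::-1],None,fx=6,fy=6))
E
```

```text
(no output)
```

View pics/s2.png

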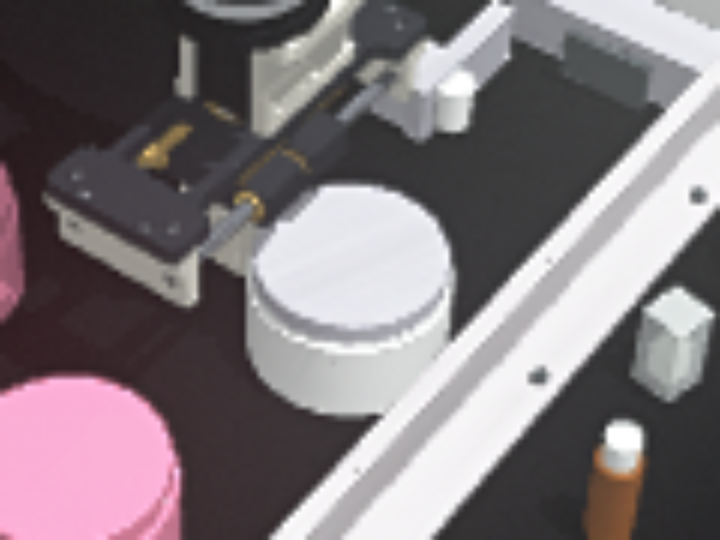

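The jar at (350,290) is in contact with the finger and a few millimetres short of the fence. I'll creep on.

step_arm:
  motion:
    - [[0.015,0,0],0]
    - [[0.03,0,0],0]
    - [[0.045,0,0],0]

```text
time: 6.0
tool_pos: [0.552, -0.0466, 0.0355]
tool_rot: [3.141, 0.0, -0.008]
contact_force: [-1.7, -0.5, -0.2]
opening: 0.0007
grip_force: 0.6
```

step_arm:
  motion:
    - [[0.01,0,0],0]
    - [[0.02,0,0],0]

```text
time: 6.25
tool_pos: [0.5532, -0.0466, 0.0355]
tool_rot: [3.141, -0.0, -0.008]
contact_force: [-1.1, 0.4, 0.0]
opening: 0.0007
grip_force: 0.6
```

step_arm:
  motion:
    - [[0.01,0,0],0]
    - [[0.02,0,0],0]

```text
time: 6.5
tool_pos: [0.5544, -0.0466, 0.0355]
tool_rot: [3.142, -0.0, -0.008]
contact_force: [-1.4, -0.0, 0.3]
opening: 0.0004
grip_force: 0.6
```

step_arm:
  motion:
    - [[0.01,0,0],0]
    - [[0.015,0,0],0]

```text
time: 6.75
tool_pos: [0.5553, -0.0466, 0.0355]
tool_rot: [3.141, -0.0, -0.008]
contact_force: [-1.6, 0.9, 0.6]
opening: 0.0004
grip_force: 0.6
```

step_arm:
  motion:
    - [[0.01,0,0],0]
    - [[0.015,0,0],0]

```text
time: 7.0
tool_pos: [0.5562, -0.0466, 0.0355]
tool_rot: [3.142, -0.0, -0.008]
contact_force: [-2.3, 0.3, 0.7]
opening: 0.0003
grip_force: 0.6
```

step_arm:
  motion:
    - [[0.01,0,0],0]
    - [[0.01,0,0],0]

```text
time: 7.25
tool_pos: [0.5566, -0.0466, 0.0355]
tool_rot: [3.142, 0.001, -0.008]
contact_force: [-2.1, 0.3, 1.8]
opening: 0.0005
grip_force: 1.2
```

step_arm:
  motion:
    - [[0.01,0,0],0]
    - [[0.01,0,0],0]

```text
time: 7.5
tool_pos: [0.5566, -0.0466, 0.0354]
tool_rot: [-3.141, 0.002, -0.008]
contact_force: [-5.4, -0.0, 3.0]
opening: 0.0006
grip_force: 2.6
```

Contact with the fence is felt (5 N, no further advance). Next I back off, lift and go round behind the jar, turning the finger face so it pushes along the fence with a 15° bias into it.

step_arm:
  motion:
    - [[-0.1,0,0],0]
    - [[-0.25,0,0],0]
    - [[-0.25,0,-0.5],0]
    - [[-0.25,0,-1.0],0]
    - [[-0.25,0,-1.4],0]
    - [[-0.25,0,-1.4],0]

```text
time: 8.25
tool_pos: [0.5434, -0.0468, 0.1213]
tool_rot: [3.141, -0.005, -0.008]
contact_force: [-0.2, -1.2, -0.1]
opening: 0.0005
grip_force: 0.0
```

```bash
python3 - <<'E'
from h import *
from cell import robot
c=robot.read_camera("scene"); p=c["pixels"]
cv2.imwrite("pics/s3.png",cv2.resize(p[180:270,230:350,::-1],None,fx=6,fy=6))
E
```

```text
(no output)
```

View pics/s3.png

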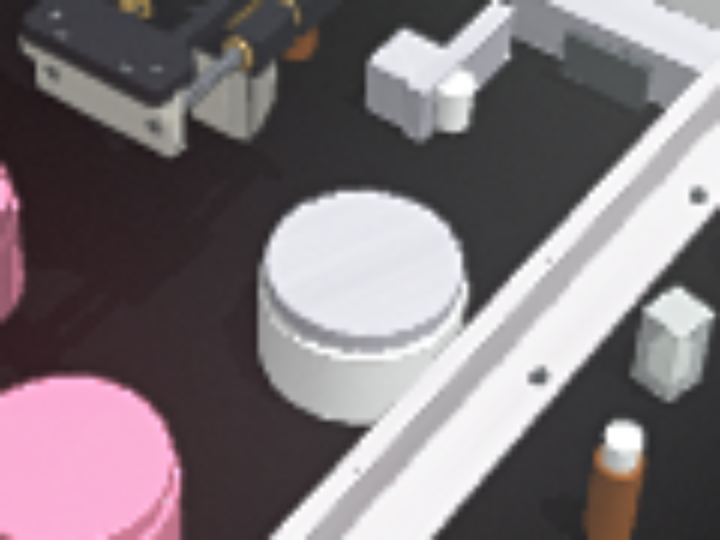

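The jar stands against the fence and is clear of the tool. Lid centre is at crop (364,265).

step_arm:
  motion:
    - [[0.1,0.15,0],-0.17]
    - [[0.22,0.3,0],-0.34]
    - [[0.34,0.48,0],-0.51]
    - [[0.46,0.65,0],-0.68]
    - [[0.6,0.85,0],-0.85]
    - [[0.72,1.0,0],-1.02]
    - [[0.82,1.15,0],-1.18]
    - [[0.87,1.2,0],-1.31]
    - [[0.87,1.2,0],-1.31]

```text
time: 9.43
tool_pos: [0.5933, -0.119, 0.1178]
tool_rot: [-3.139, -0.0, 1.3]
contact_force: [-0.3, 0.4, -0.3]
opening: 0.0011
grip_force: 0.0
```

step_arm:
  motion:
    - [[0,0,0.4],0]
    - [[0,0,0.8],0]
    - [[0,0,1.2],0]
    - [[0,0,1.4],0]
    - [[0,0,1.43],0]
    - [[0,0,1.43],0]

```text
time: 10.18
tool_pos: [0.5944, -0.119, 0.0343]
tool_rot: [3.141, 0.0, 1.301]
contact_force: [-0.6, -0.8, -0.7]
opening: 0.0002
grip_force: 0.0
```

```bash
python3 - <<'E'
from h import *
from cell import robot
print(robot.observe()["tool_pos"],robot.observe()["contact_force"])
c=robot.read_camera("scene"); p=c["pixels"]
cv2.imwrite("pics/s4.png",cv2.resize(p[160:280,210:370,::-1],None,fx=5,fy=5))
E
```

```text
[ 0.59437239 -0.11901252  0.03426394] [-0.55812521 -0.84321771 -0.69240795]
```

View pics/s4.png

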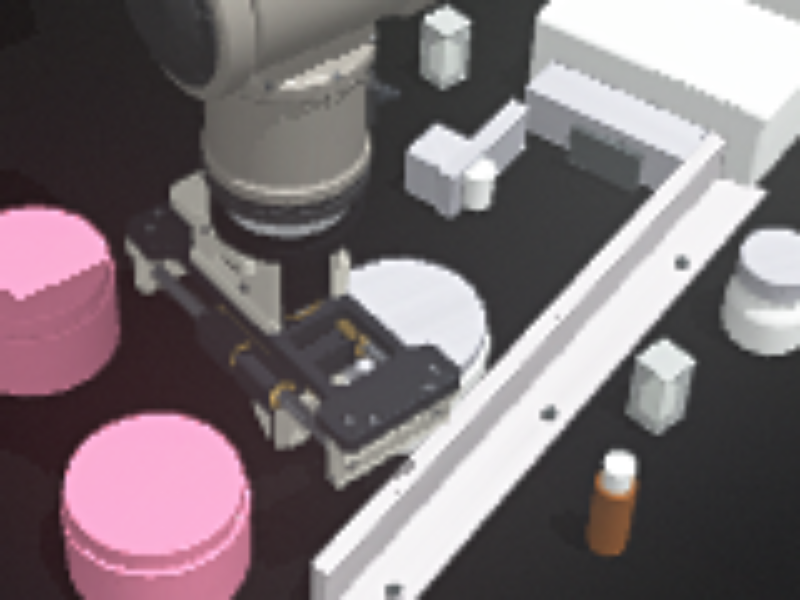

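The fingers are behind the jar (crop 290,430), between it and the pink look-alike, and clear of the fence. I slide along the fence now.

step_arm:
  motion:
    - [[0.05,-0.0135,0],0]
    - [[0.1,-0.027,0],0]
    - [[0.15,-0.0405,0],0]
    - [[0.2,-0.054,0],0]
    - [[0.25,-0.0675,0],0]
    - [[0.3,-0.081,0],0]
    - [[0.35,-0.0945,0],0]
    - [[0.4,-0.108,0],0]
    - [[0.45,-0.1215,0],0]
    - [[0.5,-0.135,0],0]

```text
time: 11.48
tool_pos: [0.5941, -0.0878, 0.0337]
tool_rot: [-3.142, 0.0, 1.302]
contact_force: [-1.3, -0.8, 0.3]
opening: 0.0003
grip_force: 0.7
```

step_arm:
  motion:
    - [[0.06,-0.0162,0],0]
    - [[0.12,-0.0324,0],0]
    - [[0.18,-0.0486,0],0]
    - [[0.24,-0.0648,0],0]
    - [[0.3,-0.081,0],0]
    - [[0.36,-0.0972,0],0]
    - [[0.42,-0.1134,0],0]
    - [[0.48,-0.1296,0],0]
    - [[0.54,-0.1458,0],0]
    - [[0.6,-0.162,0],0]

```text
time: 12.72
tool_pos: [0.5943, -0.0503, 0.0337]
tool_rot: [3.142, 0.0, 1.302]
contact_force: [-0.1, -1.2, -0.2]
opening: 0.0002
grip_force: 0.6
```

step_arm:
  motion:
    - [[0.06,-0.0162,0],0]
    - [[0.12,-0.0324,0],0]
    - [[0.18,-0.0486,0],0]
    - [[0.24,-0.0648,0],0]
    - [[0.3,-0.081,0],0]
    - [[0.36,-0.0972,0],0]
    - [[0.42,-0.1134,0],0]
    - [[0.48,-0.1296,0],0]
    - [[0.54,-0.1458,0],0]
    - [[0.6,-0.162,0],0]

```text
time: 13.98
tool_pos: [0.5945, -0.0131, 0.0337]
tool_rot: [3.142, 0.0, 1.302]
contact_force: [0.3, -1.0, -0.8]
opening: 0.0005
grip_force: 0.6
```

```bash
python3 - <<'E'
from h import *
from cell import robot
c=robot.read_camera("scene"); p=c["pixels"]
cv2.imwrite("pics/s5.png",cv2.resize(p[140:260,250:410,::-1],None,fx=5,fy=5))
E
```

```text
(no output)
```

View pics/s5.png

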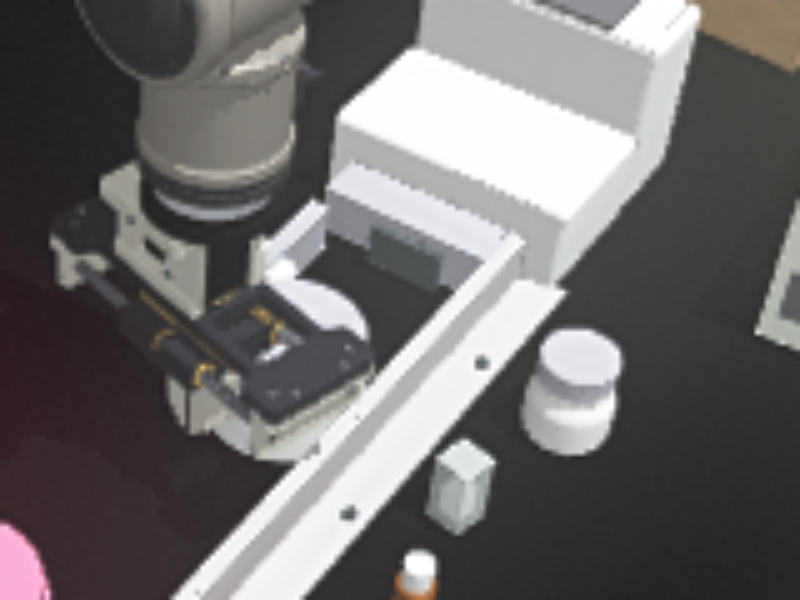

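The jar is still along the fence and nearing the nose (crop 285,270). I go slower from here.

step_arm:
  motion:
    - [[0.04,-0.0108,0],0]
    - [[0.08,-0.0216,0],0]
    - [[0.12,-0.0324,0],0]
    - [[0.16,-0.0432,0],0]
    - [[0.2,-0.054,0],0]
    - [[0.24,-0.0648,0],0]
    - [[0.28,-0.0756,0],0]
    - [[0.32,-0.0864,0],0]
    - [[0.36,-0.0972,0],0]
    - [[0.4,-0.108,0],0]

```text
time: 15.28
tool_pos: [0.5947, 0.0117, 0.0337]
tool_rot: [3.141, 0.0, 1.302]
contact_force: [-0.4, -0.3, -0.2]
opening: 0.0009
grip_force: 0.8
```

step_arm:
  motion:
    - [[0.03,-0.0081,0],0]
    - [[0.06,-0.0162,0],0]
    - [[0.09,-0.0243,0],0]
    - [[0.12,-0.0324,0],0]
    - [[0.15,-0.0405,0],0]

```text
time: 15.9
tool_pos: [0.5947, 0.021, 0.0337]
tool_rot: [3.142, 0.0, 1.302]
contact_force: [-1.0, -1.4, 0.1]
opening: 0.0005
grip_force: 0.8
```

step_arm:
  motion:
    - [[0.03,-0.0081,0],0]
    - [[0.06,-0.0162,0],0]

```text
time: 16.15
tool_pos: [0.5948, 0.0247, 0.0337]
tool_rot: [3.141, 0.0, 1.302]
contact_force: [-0.5, -1.5, 1.0]
opening: 0.0006
grip_force: 0.9
```

step_arm:
  motion:
    - [[0.03,-0.0081,0],0]
    - [[0.06,-0.0162,0],0]

```text
time: 16.4
tool_pos: [0.5947, 0.028, 0.0337]
tool_rot: [-3.142, 0.001, 1.302]
contact_force: [-1.1, -4.8, 1.5]
opening: 0.0006
grip_force: 2.3
```

step_arm:
  motion:
    - [[0.02,-0.0054,0],0]
    - [[0.04,-0.0108,0],0]

```text
time: 16.65
tool_pos: [0.5947, 0.0306, 0.0337]
tool_rot: [-3.142, 0.0, 1.302]
contact_force: [-2.0, -5.4, 1.6]
opening: 0.0001
grip_force: 2.6
```

step_arm:
  motion:
    - [[0.02,-0.0054,0],0]
    - [[0.04,-0.0108,0],0]

```text
time: 16.9
tool_pos: [0.5947, 0.0331, 0.0337]
tool_rot: [-3.141, 0.0, 1.302]
contact_force: [-1.9, -5.0, 1.8]
opening: 0.0005
grip_force: 2.7
```

step_arm:
  motion:
    - [[0.02,-0.0054,0],0]
    - [[0.04,-0.0108,0],0]

```text
time: 17.15
tool_pos: [0.5947, 0.0355, 0.0337]
tool_rot: [-3.141, 0.001, 1.302]
contact_force: [-2.1, -5.7, 1.2]
opening: 0.0003
grip_force: 2.8
```

step_arm:
  motion:
    - [[0.02,-0.0054,0],0]
    - [[0.04,-0.0108,0],0]

```text
time: 17.4
tool_pos: [0.5946, 0.038, 0.0337]
tool_rot: [-3.141, 0.001, 1.302]
contact_force: [-2.3, -6.5, 1.1]
opening: 0.0003
grip_force: 2.9
```

step_arm:
  motion:
    - [[0.02,-0.0054,0],0]
    - [[0.04,-0.0108,0],0]
    - [[0.06,-0.0162,0],0]
    - [[0.08,-0.0216,0],0]

```text
time: 17.9
tool_pos: [0.5946, 0.0429, 0.0337]
tool_rot: [-3.141, 0.001, 1.302]
contact_force: [-1.5, -6.7, 2.5]
opening: 0.0006
grip_force: 3.0
```

step_arm:
  motion:
    - [[0.02,-0.0054,0],0]
    - [[0.04,-0.0108,0],0]
    - [[0.06,-0.0162,0],0]
    - [[0.08,-0.0216,0],0]

```text
time: 18.4
tool_pos: [0.5946, 0.0479, 0.0337]
tool_rot: [-3.141, 0.001, 1.302]
contact_force: [-2.9, -5.7, 1.9]
opening: 0.0004
grip_force: 3.0
```

step_arm:
  motion:
    - [[0.02,-0.0054,0],0]
    - [[0.04,-0.0108,0],0]
    - [[0.06,-0.0162,0],0]
    - [[0.08,-0.0216,0],0]

```text
time: 18.9
tool_pos: [0.5946, 0.0529, 0.0337]
tool_rot: [-3.141, 0.001, 1.302]
contact_force: [-2.1, -5.9, 1.5]
opening: 0.0007
grip_force: 2.9
```

step_arm:
  motion:
    - [[0.02,-0.0054,0],0]
    - [[0.04,-0.0108,0],0]
    - [[0.06,-0.0162,0],0]
    - [[0.08,-0.0216,0],0]

```text
time: 19.4
tool_pos: [0.5947, 0.0579, 0.0337]
tool_rot: [-3.141, 0.001, 1.302]
contact_force: [-1.5, -5.4, 3.3]
opening: 0.0006
grip_force: 2.7
```

step_arm:
  motion:
    - [[0.02,-0.0054,0],0]
    - [[0.04,-0.0108,0],0]
    - [[0.06,-0.0162,0],0]
    - [[0.08,-0.0216,0],0]

```text
time: 19.9
tool_pos: [0.5947, 0.063, 0.0337]
tool_rot: [-3.141, 0.0, 1.302]
contact_force: [-2.2, -4.9, 1.8]
opening: 0.0003
grip_force: 2.5
```

step_arm:
  motion:
    - [[0.02,-0.0054,0],0]
    - [[0.04,-0.0108,0],0]
    - [[0.06,-0.0162,0],0]
    - [[0.08,-0.0216,0],0]

```text
time: 20.4
tool_pos: [0.5947, 0.0681, 0.0337]
tool_rot: [-3.141, 0.0, 1.302]
contact_force: [-3.1, -4.3, 1.6]
opening: 0.0004
grip_force: 2.4
```

step_arm:
  motion:
    - [[0.015,-0.004,0],0]
    - [[0.03,-0.0081,0],0]

```text
time: 20.65
tool_pos: [0.5948, 0.07, 0.0337]
tool_rot: [-3.141, 0.0, 1.302]
contact_force: [-2.7, -3.6, 2.8]
opening: 0.0003
grip_force: 2.4
```

step_arm:
  motion:
    - [[0.015,-0.004,0],0]
    - [[0.03,-0.0081,0],0]

```text
time: 20.9
tool_pos: [0.5949, 0.0719, 0.0337]
tool_rot: [-3.141, 0.0, 1.302]
contact_force: [-2.3, -4.1, 2.1]
opening: 0.0007
grip_force: 2.3
```

step_arm:
  motion:
    - [[0.015,-0.004,0],0]
    - [[0.03,-0.0081,0],0]

```text
time: 21.15
tool_pos: [0.595, 0.0737, 0.0337]
tool_rot: [-3.142, 0.0, 1.302]
contact_force: [-2.9, -4.7, 2.5]
opening: 0.0006
grip_force: 2.5
```

step_arm:
  motion:
    - [[0.01,-0.0027,0],0]
    - [[0.02,-0.0054,0],0]

```text
time: 21.4
tool_pos: [0.595, 0.075, 0.0337]
tool_rot: [3.142, 0.0, 1.302]
contact_force: [-3.2, -5.0, 2.8]
opening: 0.0006
grip_force: 2.5
```

step_arm:
  motion:
    - [[0.01,-0.0027,0],0]
    - [[0.02,-0.0054,0],0]

```text
time: 21.65
tool_pos: [0.595, 0.0762, 0.0337]
tool_rot: [3.142, 0.0, 1.302]
contact_force: [-2.6, -4.1, 2.7]
opening: 0.0006
grip_force: 2.5
```

step_arm:
  motion:
    - [[0.01,-0.0027,0],0]
    - [[0.02,-0.0054,0],0]

```text
time: 21.9
tool_pos: [0.595, 0.0775, 0.0337]
tool_rot: [-3.142, 0.0, 1.302]
contact_force: [-1.6, -5.3, 2.4]
opening: 0.0006
grip_force: 2.5
```

step_arm:
  motion:
    - [[0.01,-0.0027,0],0]
    - [[0.02,-0.0054,0],0]

```text
time: 22.15
tool_pos: [0.595, 0.0786, 0.0337]
tool_rot: [-3.142, 0.0, 1.302]
contact_force: [-2.5, -6.9, 2.2]
opening: 0.0005
grip_force: 3.3
```

step_arm:
  motion:
    - [[0.01,-0.0027,0],0]
    - [[0.02,-0.0054,0],0]

```text
time: 22.4
tool_pos: [0.595, 0.079, 0.0337]
tool_rot: [3.141, 0.002, 1.302]
contact_force: [-2.3, -10.3, 3.2]
opening: 0.0003
grip_force: 5.2
```

step_arm:
  motion:
    - [[0.01,-0.0027,0],0]
    - [[0.015,-0.004,0],0]

```text
time: 22.65
tool_pos: [0.595, 0.0792, 0.0338]
tool_rot: [3.141, 0.002, 1.302]
contact_force: [-3.3, -12.5, 3.9]
opening: 0.0006
grip_force: 6.3
```

The hard stop is felt: force climbed to 13 N with no advance, at the predicted place. I let go gently, back off and rise.

step_arm:
  motion:
    - [[-0.02,0.005,0],0]
    - [[-0.05,0.013,0],0]
    - [[-0.1,0.026,0],0]
    - [[-0.2,0.05,0],0]
    - [[-0.4,0.1,0],0]
    - [[-0.6,0.15,0],0]
    - [[-0.6,0.15,-0.6],0]
    - [[-0.6,0.15,-1.3],0]
    - [[-0.6,0.15,-2.0],0]
    - [[-0.6,0.15,-2.6],0]

```text
time: 23.9
tool_pos: [0.5943, 0.0429, 0.1915]
tool_rot: [3.14, -0.0, 1.301]
contact_force: [0.7, -1.0, -0.2]
opening: 0.0008
grip_force: 0.0
```

step_arm:
  motion:
    - [[-0.8,0,0],0]
    - [[-1.6,0,0],0]
    - [[-2.4,0,0],0]
    - [[-2.4,0,0],0]

```text
time: 24.4
tool_pos: [0.555, -0.0987, 0.1898]
tool_rot: [3.141, 0.001, 1.297]
contact_force: [-0.4, -0.1, 0.6]
opening: 0.0004
grip_force: 0.0
```

```bash
python3 - <<'E'
from h import *
from cell import robot
c=robot.read_camera("scene"); p=c["pixels"]
cv2.imwrite("pics/s6.png",cv2.resize(p[140:260,250:410,::-1],None,fx=5,fy=5))
E
```

```text
(no output)
```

View pics/s6.png

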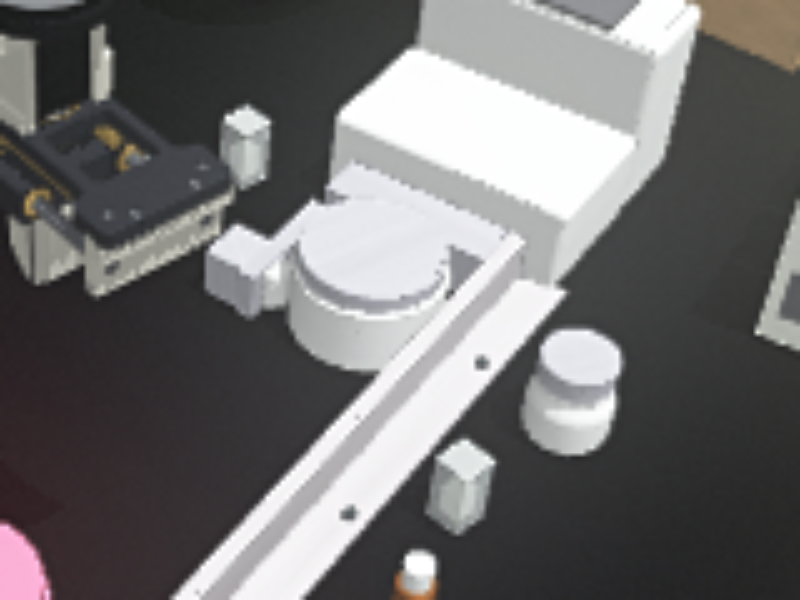

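The jar is in the nest against the plate and fence, lid centre at crop (374,253), past the nose at (275,280). One numeric check of how far it sits from the pressed position, then I hand in.

```bash
python3 - <<'E'
from h import *
from cell import robot
c=robot.read_camera("scene"); print("jar",cast(c,[[250+374/5,140+253/5]],.06), "expected y .134, x .615")
print(robot.hand_in())
E
```

```text
jar [[0.62405733 0.12867305 0.06      ]] expected y .134, x .615
the job is handed in; nothing more can be done
None
```

I slid the jar along the fence, past the sprung nose and into the nest until I felt the hard stop, then let go, backed the arm clear and handed the job in. The highest push I read was about 13 N, but readings come only at the end of each move. The last picture shows the jar seated against the fence, though my rough camera check put it 5 mm short of the pressed position and 9 mm off towards the fence, so it could not confirm that the plate stayed pressed; no verdict came back.

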